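# Wedge a row of boxwood blanks tight in the planing bed

## Robot

A 6-joint arm with a two-finger parallel gripper is mounted at the origin on the work surface. World frame = base frame: x ahead of the robot, y to its left, z up, the work surface at z = 0. Lengths are in m, angles in rad, forces in N, time in s.
With the tool pointing down it reaches from about 0.3 to 0.825 m from the base axis. Payload 5.4 kg.
Tool frame: the origin (TCP) lies at the very end of the fingers, on their centre line; the grasp point (between the pads) lies 19 mm behind it; z points along the fingers, y is the line along which they close (so a half turn about z gives the same grasp; the last joint's range is limited). The gripper opens to 92 mm and grips with 3 to 60 N. Pads are 20 mm wide; open, the fingers measure 128 mm over their backs; the gripper's body (75 mm by 189 mm) begins 69 mm behind the grasp point.
Start: joints at [1.007, 0.158, 1.597, -0, 1.386, -0.21], TCP at [0.199, 0.539, 0.215] pointing down, gripper open.
Joint ranges: [-2.91, 2.91], [-0.94, 2.29], [0.18, 2.7], [-1.29, 4.43], [0.17, 2.64], [-3, 3]. Speed limits (rad/s): [2.57, 2.57, 3.14, 3.14, 3.14, 3.14].

## Interface

Orientations are given as a rotation vector (axis times angle).
In Python, from workcell import bot gives the robot as it stands. Calls block until the motion is done:
- bot.goto(position, orientation): joint-space move of the TCP to a pose.
- bot.line_to(position, rot=None, max_speed=0.15): straight line of the TCP; rot=None keeps the orientation; max_speed is the mean speed in m/s.
- bot.set_joints(angles): joint-space move.
- bot.set_gripper(opening, newtons=None): opening from 0.0 (shut) to 1.0 (fully open); newtons is the grip in N (None keeps the last); returns when the fingers have stopped.
- bot.hold(seconds).
- bot.inverse_kinematics(position, orientation): joint angles nearest the present ones, or None.
- bot.read_camera(name): name is "scene" or "top" or "wrist"; returns a dict with "pixels" (400x640x3 uint8, blue, green, red), "fx", "fy", "cx", "cy" (pixels), "k1" (the pictures are not rectified: a ray, as slopes to the right and down, at radius r is drawn at 1 + k1 r^2 times it, then the intrinsics apply), "R" (3x3) and "t" (3): a world point X has camera coordinates R X + t. Camera axes: x right, y down, z forward; pixel columns grow to the right and rows downward; lengths in m; the calibration is good to about 2 mm. A picture is of the moment at which its call begins. There is no depth.
A pose or a line that the arm cannot do raises bot.MotionError and nothing moves.
- bot.job_done(): hands the job in; it is judged then, once.
Readings, each from a call of its own:
- bot.current_clock(): time.
- bot.current_joints(): joint angles.
- bot.current_joint_vel(): joint speeds.
- bot.current_effort(): joint torques, N m.
- bot.current_ee_pos(): TCP position.
- bot.current_tool_rot(): TCP orientation.
- bot.current_contact_force(): force on the tool from outside, world axes, zero at the start.
- bot.current_ft_torque(): the same for the moment, N m.
- bot.current_opening(): opening from 0.0 (shut) to 1.0 (fully open).
- bot.current_grip_force(): force on a finger pad.
Only numpy, scipy, OpenCV 4.12 (cv2) and the standard library are available. Lean on these libraries where they do the work, as an engineer would, in place of code of your own. Each camera call takes 0.05 s, during which the arm holds its last target. There are 200 camera calls.

## Task

Lever the red tin's lid up with the flat blade, not with the fingers, lay the lid right back and put the blade back along its cork mat. Stand all the boxwood blanks from the tin side by side across the planing bed, between the square stop and the tapered one, and make the row up to 96 mm (four blanks' width) with whichever blue filler block is needed; then drive the green wedge into the last gap, thin end first, until the row is locked tight and the wedge stays there by itself. Leave the other things on the bench where they are.

Things in the scene. Friction and masses are not known exactly. Their poses are not given: they have to be found in the camera images.
- bed: Fixed planing bed, may be turned a little: board 150 mm (x) by 190 mm (y), top 15 mm up; origin under its centre, x away from the robot, y along the row. Blocks lie across it, their 60 mm along x, from x = -5 to +55 mm, touching each other along y, from the square stop at y = +65 mm down to y = -31 mm when 96 mm are packed. The board in front of x = -10 mm is bare.
- row_start (a point): Foot of the square dark stop's face, on the board, mid-row (bed x +25, y +65, z 15 mm). The stop reaches from bed x = 2 to 48 mm and 30 mm above the board.
- ledge (a point): Top front edge of the back ledge, at bed x +56.5 mm, 10 mm above the board; it runs from bed y = -29 to +65 mm. The blocks' far ends stand at or just short of it.
- gap_mouth (a point): Middle of the mouth of the last gap, on the board, bed x -5, y -44.7 mm. The gap lies between the packed row (y = -31) and the tapered dark stop, 30 mm above the board, x about -10 to +60 mm, whose upright face slopes from y = -58.4 mm at x = -5 to y = -49.2 mm at x = +55. So it narrows from 27 to 18 mm; it is open at both ends.
- tin: Fixed red tin, 136 mm (its x) by 170 mm (its y), 54 mm high without lid, walls and floor 3 mm, may be turned a little; origin under its centre, x away from the robot. The blanks stand on its floor in a row along its y, about 36 mm apart, their 60 mm along its x, 25 mm or more free at each end.
- tin_lid (a joint): Lid of the tin, a flat 3 mm red plate without handle, 160 g: 0 shut, grows to 2.5 rad laid right back. Its front edge stands out past the tin's front wall as a 14 mm lip (tin x = -68 to -82 mm). Slight hinge friction: let go below about 1.3 rad it falls shut, past about 1.85 rad it falls right back by itself.
- lid_hinge (a point): Middle of the lid's hinge axis, which runs along the tin's y at tin x = +70 mm, z = 54 mm, level with the underside of the shut lid.
- lid_lip (a point): Middle of the lid's front edge, on its underside, 152 mm from the hinge.
- blade: Flat pry blade, 195 mm long, 90 g, lying flat on its mat: dark wooden handle 100 x 22 x 22 mm (x = -100 to 0), then a steel blade 95 mm long, 20 mm wide, 2.5 mm thick (x = 0 to +95), its mid-thickness 11 mm above the handle's underside. Origin on the handle's underside where the blade begins, at about the balance point; x points to the tip, z up.
- mat: Cork mat of the blade, fixed, 230 mm (x) by 60 mm, 3 mm thick; origin under its centre. The blade's origin lies over the mat's centre to begin with.
- blank1: Pale boxwood blank, 60 mm (x) by 24 mm (y) by 40 mm high, 55 g; origin at the centre of its underside. In the tin to begin with; may be absent.
- blank2: Pale boxwood blank, 60 mm (x) by 24 mm (y) by 40 mm high, 55 g; origin at the centre of its underside. In the tin to begin with; may be absent.
- blank3: Pale boxwood blank, 60 mm (x) by 24 mm (y) by 40 mm high, 55 g; origin at the centre of its underside. In the tin to begin with; may be absent.
- blank4: Pale boxwood blank, 60 mm (x) by 24 mm (y) by 40 mm high, 55 g; origin at the centre of its underside. In the tin to begin with; may be absent.
- filler_narrow: Blue filler block on the bench, 60 mm (x) by 24 mm (y) by 40 mm high; origin at the centre of its underside.
- filler_wide: Blue filler block on the bench, 60 mm (x) by 48 mm (y) by 40 mm high; origin at the centre of its underside.
- wedge: Green wedge lying on the bench, 130 mm long, 30 mm high, 65 g: 32 mm wide at the thick end (x = -65), 12 mm at the thin end (x = +65). Origin on its underside at mid-length. Straight side at y = +11 mm, to go against the row; the other slopes from y = -21 (thick end) to -1 mm (thin end), to go against the tapered stop.
- wedge_butt (a point): Middle of the wedge's thick end face. Driven towards the bed's +x with a 96 mm row, the wedge comes tight with its origin at about bed x = +20 to +34, y = -42 mm, some 30 to 40 mm of the thick end still standing out in front of the row; a push of 15 to 20 N on this end locks it and friction keeps it.
- beeswax: yellow beeswax block, 55 x 85 x 32 mm, a bystander; origin at the centre of its underside.
- calliper: nickel calliper lying flat, 155 mm long, 10 mm high, a bystander; origin under the middle of its beam.
- loupe: chrome magnifying loupe, 44 mm across, 38 mm high, a bystander; origin at the centre of its underside.
- thread: yellow bobbin of thread, 40 mm across, 50 mm high, a bystander; origin at the centre of its underside.
- jar: amber glass jar, 60 mm across, 85 mm high, a bystander; origin at the centre of its underside.
- mandrel: reed mandrel, dark wooden handle 60 x 16 x 16 mm with a 60 mm brass pin, lying flat, a bystander; origin under the joint of handle and pin.
Not all that is in view belongs to the job. Leave any orange look-alike of the blade alone. What is shaped like the filler_wide but turquoise is not meant.

How it is judged:
By the outcome, as a careful person would: the job done as asked, in the order asked, and still so for the second after the job is handed in, with the robot touching nothing.
Of blank1, blank2, blank3, blank4 only 2 to 4 are there at a start; the rules pass over those that are not, and their reading is None.
At some moment in a run one of filler_narrow, filler_wide, wedge may be knocked a few centimetres aside while the robot is not near it.
It also fails if it takes over 210 s, if anything falls off the work surface, if the arm or the gripper's body presses on something with over 40 N, if the wrist force passes 120 N, or if a joint passes its speed limit or range.

## Working session

There is one attempt and no reset: what is moved stays moved. The work goes in short steps, each a Python script; the robot and the scene stay as the last script left them, time stands still between calls to the robot, and variables do not carry over. Pictures are saved under pics/ and viewed, at most 18 in all, crops included, and the job is handed in when it is done.

```bash
ls; mkdir -p pics; python3 - <<'E'
from workcell import bot
import cv2,numpy as np
for n in ("scene","top","wrist"):
    c=bot.read_camera(n); cv2.imwrite(f"pics/{n}0.png",c["pixels"]); 
    R=np.array(c["R"]);t=np.array(c["t"]);print(n,c["fx"],c["cx"],c["cy"],c["k1"],(-R.T@t).round(3),R.round(2).tolist())
print(bot.current_clock(),bot.current_tool_rot())
E
```

```text
pics
scene 404.8559553178825 322.2901772224477 197.40445348352597 -0.082610020313215 [ 0.925 -0.705  0.862] [[0.86, 0.51, -0.01], [0.34, -0.59, -0.73], [-0.38, 0.63, -0.68]]
top 454.1225892307992 325.28114221685865 191.6564089046239 -0.09845390713681271 [0.198 0.005 1.286] [[0.02, -1.0, -0.01], [-0.97, -0.01, -0.23], [0.23, 0.01, -0.97]]
wrist 304.96252772566095 316.82494166714497 202.27279439329564 -0.031679313942660825 [0.135 0.562 0.384] [[0.35, 0.94, -0.0], [0.91, -0.34, 0.24], [0.23, -0.09, -0.97]]
0.15 [-5.52776430e-01 -3.09204015e+00  2.08885038e-03]
```

View pics/top0.png

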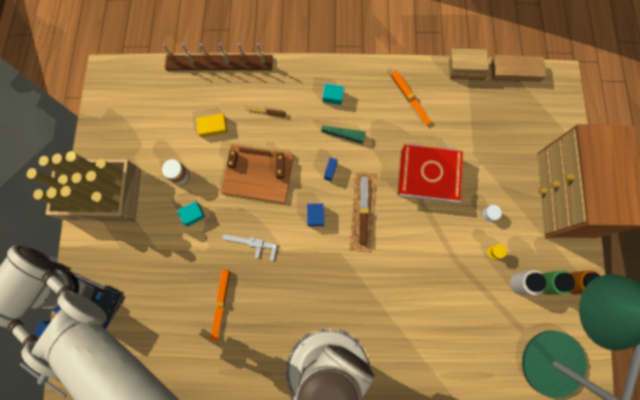

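View pics/scene0.png

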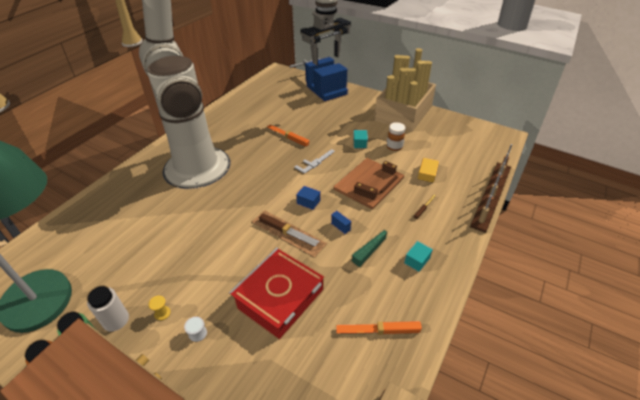

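Top view: tin (432,172), bed (258,173), blade on its mat (363,210) with the steel pointing away from the robot. The narrow filler is at (331,169), the wide one at (316,215), and the wedge at (343,133) with its thick end to the right. Orange blades and turquoise blocks are decoys. The scene view agrees. Next come closer wrist views.

```bash
cat > h.py <<'E'
from workcell import bot
import cv2,numpy as np
from scipy.spatial.transform import Rotation as Ro
def down(yaw,pitch=0):  # yaw deg; tool x=(cos,sin); pitch about tool y (deg)
    return (Ro.from_euler('z',yaw,degrees=True)*Ro.from_euler('x',180,degrees=True)*Ro.from_euler('y',pitch,degrees=True)).as_rotvec()
def K(c): return np.array([[c["fx"],0,c["cx"]],[0,c["fy"],c["cy"]],[0,0,1.]]),np.array([c["k1"],0,0,0.])
def world(c,px,z):
    k,d=K(c);p=cv2.undistortPoints(np.array(px,float).reshape(-1,1,2),k,d).reshape(-1,2)
    R=np.array(c["R"]);t=np.array(c["t"]);o=-R.T@t
    v=np.c_[p,np.ones(len(p))]@R
    return (o+v*((z-o[2])/v[:,2])[:,None])[:,:2]
def project(c,X):
    k,d=K(c);R=np.array(c["R"]);return cv2.projectPoints(np.array(X,float).reshape(-1,1,3),cv2.Rodrigues(R)[0],np.array(c["t"],float),k,d)[0].reshape(-1,2)
def hsvmask(c,lo,hi):
    m=cv2.inRange(cv2.cvtColor(c["pixels"],cv2.COLOR_BGR2HSV),np.array(lo),np.array(hi))
    return m
def rects(c,lo,hi,z,amin=150):
    """min area rectangles, in world mm on plane z, of blobs of colour"""
    out=[]
    for q in cv2.findContours(hsvmask(c,lo,hi),cv2.RETR_EXTERNAL,cv2.CHAIN_APPROX_NONE)[0]:
        if cv2.contourArea(q)<amin: continue
        w=world(c,q.reshape(-1,2)+.0,z)*1000
        (x,y),(a,b),an=cv2.minAreaRect(w.astype(np.float32))
        if a<b: a,b,an=b,a,an+90
        out.append((round(x,1),round(y,1),round(a,1),round(b,1),round((an+90)%180-90,1)))
    return out
def save(c,n): cv2.imwrite(f"pics/{n}.png",c["pixels"])
def force_move(d,step,n,lim,speed=.03):
    """step along unit d until the force opposing it grows by lim"""
    d=np.array(d,float); f0=bot.current_contact_force()@d if hasattr(bot.current_contact_force(),'dot') else np.dot(bot.current_contact_force(),d)
    p=np.array(bot.current_ee_pos());f=0
    for i in range(1,n+1):
        bot.line_to(p+d*step*i,max_speed=speed)
        f=np.dot(bot.current_contact_force(),d)-f0
        if -f>lim: break
    return i*step,f
E
python3 - <<'E'
from h import *
import pickle
for n,p in (("A",[.42,.16,.33]),("B",[.40,-.2,.33])):
    bot.goto(p,down(180)); bot.hold(.3); c=bot.read_camera("wrist"); save(c,"w"+n); pickle.dump(c,open(n+".pkl","wb"))
    print(n,"red",rects(c,(0,150,60),(6,255,255),.057,1500))
    print("blue",rects(c,(105,120,40),(125,255,255),.04)); print("green",rects(c,(65,80,20),(85,255,180),.03))
print(bot.current_clock())
E
```

```text
A red [(525.5, -256.6, 200.3, 107.2, 87.6)]
blue [(425.8, 43.1, 57.1, 45.6, 2.5), (182.3, 597.2, 58.2, 25.9, 61.1)]
green [(767.4, 4.3, 61.8, 35.3, 80.9), (431.9, 369.9, 53.3, 16.3, 29.1)]
B red [(538.1, -281.3, 169.5, 131.2, 85.2)]
blue [(425.6, 42.2, 58.4, 46.2, 2.4)]
green []
3.8667
```

View pics/wA.png

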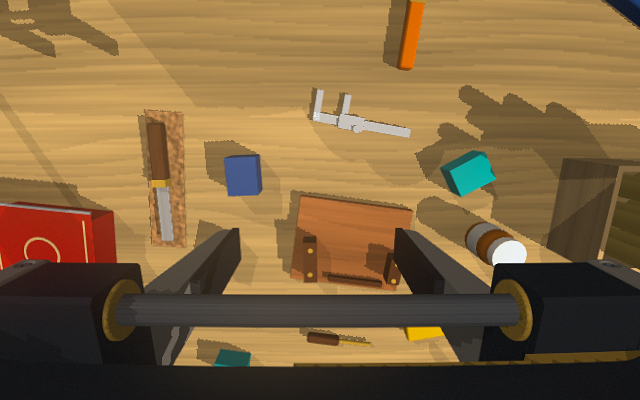

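View pics/wB.png

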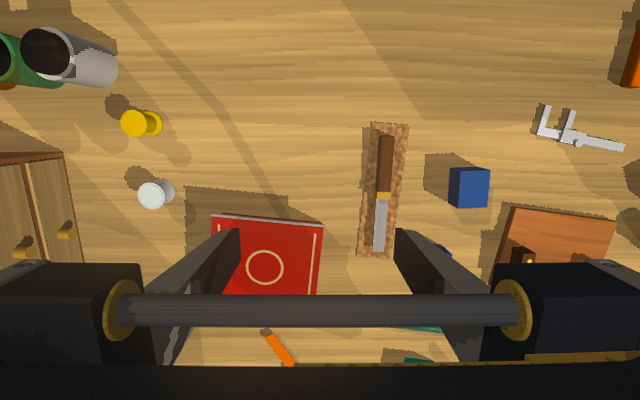

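Wrist A shows the bed with its near corners at about (303,194) and (412,207), the wide filler at (243,175), and the blade at (160,180) with its handle nearer the robot. Wrist B shows the tin lid's front edge from (211,215) to (324,225) and the blade at (384,195). I'll enlarge the bed and the blade.

```bash
python3 - <<'E'
import cv2,numpy as np
a=cv2.imread("pics/wA.png")[180:300,280:430];b=cv2.imread("pics/wB.png")[112:262,350:417]
a=cv2.resize(a,None,fx=3.8,fy=3.8,interpolation=cv2.INTER_CUBIC);b=cv2.resize(b,None,fx=3,fy=3,interpolation=cv2.INTER_CUBIC)
o=np.zeros((460,575+205,3),np.uint8);o[:a.shape[0],:a.shape[1]]=a;o[:b.shape[0],575:575+b.shape[1]]=b
cv2.imwrite("pics/crop1.png",o)
E
```

```text
(no output)
```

View pics/crop1.png

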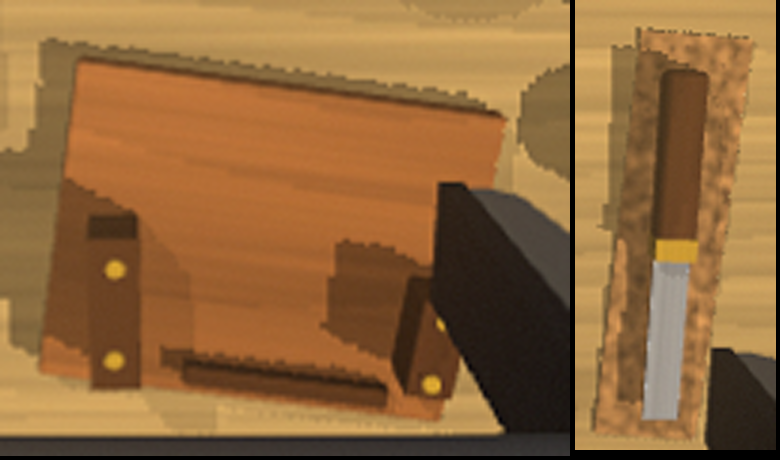

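```bash
python3 - <<'E'
from h import *
import pickle
A=pickle.load(open("A.pkl","rb"));B=pickle.load(open("B.pkl","rb"))
bd=np.array([(80,60),(503,117),(438,418),(42,372)])/3.8+(280,180)-.4
w=world(A,bd,.015)*1e3;print("board",w.round(1),w.mean(0))
for i in range(4): d=w[(i+1)%4]-w[i];print(np.hypot(*d).round(1),np.degrees(np.arctan2(d[1],d[0])).round(1))
q=lambda p:(np.array(p,float)-(575,0))/3+(350,112)-.3
w=world(B,q([(640,30),(755,40),(703,438),(595,430)]),.003)*1e3;print("mat",w.round(1),w.mean(0).round(1))
for i in range(4): d=w[(i+1)%4]-w[i];print(np.hypot(*d).round(1),np.degrees(np.arctan2(d[1],d[0])).round(1))
print("tip,start",world(B,q([(660,418),(674,262)]),.01525)*1e3,"handle top near,far",world(B,q([(688,72),(677,240)]),.025)*1e3)
# lid front edge
m=hsvmask(B,(0,150,60),(6,255,255));cs=[]
for u in range(216,318,4):
    r=np.flatnonzero(m[195:240,u]); 
    if len(r): cs.append((u,195+r[0]-.5))
w=world(B,cs,.057)*1e3;v=cv2.fitLine(w.astype(np.float32),cv2.DIST_HUBER,0,.01,.01).ravel();print("lid dir",np.degrees(np.arctan2(v[1],v[0])),v[2:],w[0],w[-1])
print("edge ends",world(B,[(211,214),(324,224.5)],.057)*1e3)
T=pickle.loads(pickle.dumps(bot.read_camera("top")))
print("top lid",rects(T,(0,150,60),(6,255,255),.057,800));print("top blue",rects(T,(105,120,40),(125,255,200),.04,60));print("green",rects(T,(60,80,20),(85,255,160),.03,100))
E
```

```text
board [[461.6 132.8]
 [486.9 316.8]
 [632.9 297.8]
 [609.1 113.4]] [547.64127186 215.17855444]
185.7 82.2
147.2 -7.4
186.0 -97.4
148.7 172.5
mat [[ 325.2 -114.5]
 [ 330.   -53.3]
 [ 557.6  -67. ]
 [ 552.4 -130.9]] [441.3 -91.4]
61.5 85.5
227.9 -3.5
64.1 -94.6
227.8 175.9
tip,start [[539.60898091 -95.75062625]
 [448.05606851 -92.7471337 ]] handle top near,far [[346.1811676  -92.95478962]
 [433.69060875 -93.95731406]]
lid dir 83.56388 [ 466.81708 -282.47366] [ 465.71007097 -354.13745256] [ 481.40604584 -201.87451018]
edge ends [[ 461.76293195 -361.4744372 ]
 [ 478.17725462 -189.65766053]]
top lid []
top blue [(117.2, 701.0, 192.7, 171.1, -28.6), (424.1, 43.3, 56.8, 41.8, 1.4), (556.0, 4.3, 59.8, 20.0, -16.9)]
green [(22.2, -610.7, 178.1, 170.0, 71.0), (159.8, -785.6, 202.8, 180.9, -5.7), (238.0, -627.4, 65.3, 49.8, -86.4), (666.3, -31.2, 121.3, 29.6, 80.8)]
```

```bash
cat > lid1.py <<'E'
from h import *
gx,gy=.406,-.0916
bot.goto([gx,gy,.12],down(178)); bot.set_gripper(.7)
bot.line_to([gx,gy,.007]); bot.set_gripper(0,50); print("open",bot.current_opening(),bot.current_grip_force())
bot.line_to([gx,gy,.15]); 
ux=np.array([np.cos(np.radians(-5.7)),np.sin(np.radians(-5.7)),0]); org=np.array([.5516,-.2836,0])
p=org-ux*.243; p[2]=.15
bot.goto(p,down(174.3)); p[2]=.037; bot.line_to(p)
bot.hold(.3); c=bot.read_camera("wrist"); save(c,"w1"); c=bot.read_camera("scene"); cv2.imwrite("pics/s1.png",cv2.resize(c["pixels"][200:360,180:400],None,fx=2.5,fy=2.5))
print(p,bot.current_ee_pos(),bot.current_contact_force(),bot.current_clock())
E
python3 lid1.py
```

```text
open 0.237666075514308 49.97711777687073
[ 0.3098015 -0.2594653  0.037    ] [ 0.30990851 -0.2596991   0.03730368] [-0.31225389 -1.40888069 -1.07524413] 10.2417
```

View pics/w1.png

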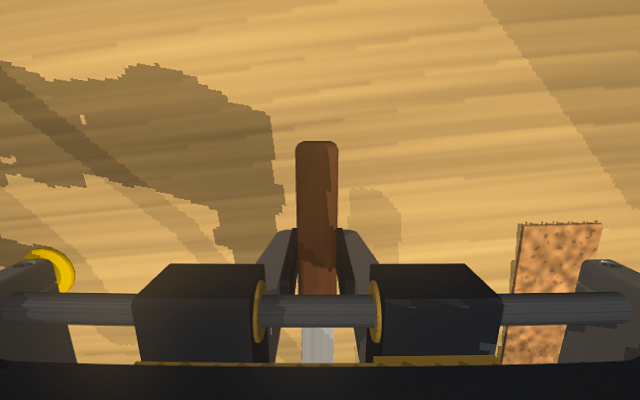

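View pics/s1.png

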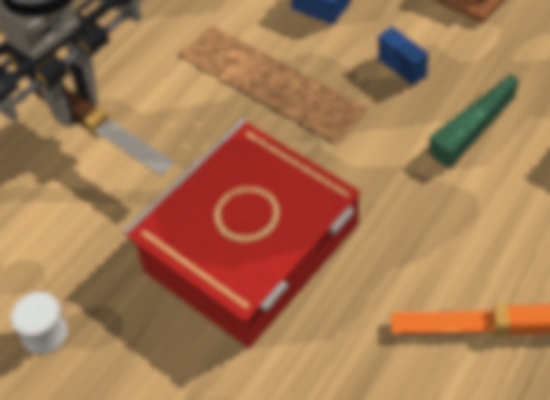

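The blade is gripped straight along the handle, and its tip (scene crop 170,165) points at the middle of the lid's front edge. I'll advance under the lip until it meets the wall, then lever.

```bash
cat > lid2.py <<'E'
from h import *
ux=np.array([np.cos(np.radians(-5.7)),np.sin(np.radians(-5.7)),0])
bot.line_to(np.array(bot.current_ee_pos())+ux*.022,max_speed=.08)
s,f=force_move(ux,.002,18,2.5,.04); print("advance",.022+s,f,bot.current_ee_pos(),bot.current_clock())
E
python3 lid2.py
```

```text
advance 0.041999999999999996 -9.249786177848373 [ 0.34974831 -0.26301174  0.03653744] 13.1667
```

```bash
cat > lid3.py <<'E'
from h import *
ux=np.array([np.cos(np.radians(-5.7)),np.sin(np.radians(-5.7)),0]); p0=np.array(bot.current_ee_pos());p0[2]=.037
r=.1405
for th in np.r_[-.05,np.arange(.05,1.3,.15),1.4,1.6,1.8,1.95]:
    q=p0+ux*(.138-r*np.cos(th)); q[2]=.0457+r*np.sin(th); bot.line_to(q,max_speed=.09)
    print(round(th,2),np.round(bot.current_contact_force(),1))
    if .6<th<.7:
        c=bot.read_camera("scene"); cv2.imwrite("pics/s2.png",cv2.resize(c["pixels"][160:360,180:400],None,fx=2.5,fy=2.5))
bot.hold(.5);c=bot.read_camera("scene"); cv2.imwrite("pics/s3.png",cv2.resize(c["pixels"][100:360,180:440],None,fx=2,fy=2)); print(bot.current_clock())
E
python3 lid3.py
```

```text
-0.05 [ 0.3  0.4 -1. ]
0.05 [ 0.2  0.8 -0.6]
0.2 [-0.2 -0.4 -1.4]
0.35 [-0.7  0.5 -1.4]
0.5 [-0.2 -0.7 -1.5]
0.65 [-0.6 -0.7 -0.5]
0.8 [-1.  -0.2 -0.9]
0.95 [-0.9 -0.4 -1.4]
1.1 [-0.3 -0.9 -1.1]
1.25 [ 0.1  0.1 -0.6]
1.4 [ 0.8  0.3 -0.9]
1.6 [-0.2  0.1 -1.9]
1.8 [ 0.3 -0.2 -0.5]
1.95 [ 0.4  0.2 -0.9]
19.075
```

View pics/s3.png

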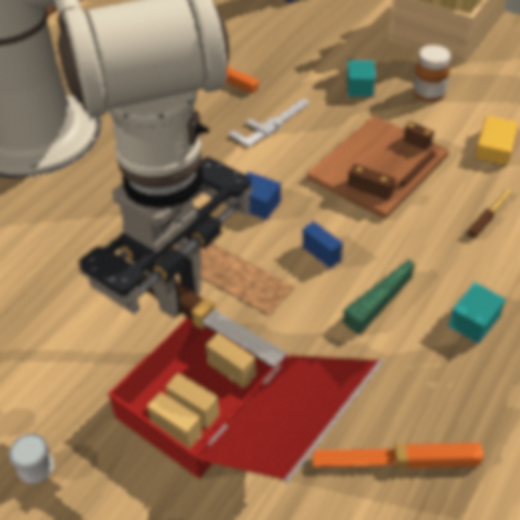

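The lid is laid right back and the tin holds three blanks, at crop (230,360), (190,400) and (172,418). So the narrow filler is needed. Blade back to the mat, then a look into the tin.

```bash
cat > back.py <<'E'
from h import *
import pickle
p=np.array(bot.current_ee_pos()); p[2]+=.03; bot.line_to(p)
bot.goto([.4055,-.0916,.12],down(178)); bot.line_to([.4055,-.0916,.03]); bot.hold(.2); bot.line_to([.4055,-.0916,.0075],max_speed=.05)
print(bot.current_contact_force()); bot.set_gripper(.5); bot.line_to([.4055,-.0916,.12])
bot.goto([.46,-.20,.34],down(178)); bot.hold(.3); c=bot.read_camera("wrist"); save(c,"w2"); pickle.dump(c,open("C.pkl","wb"))
print(bot.current_clock())
E
python3 back.py
```

```text
[-2.42996713  0.96770579  5.22739646]
24.7167
```

View pics/w2.png

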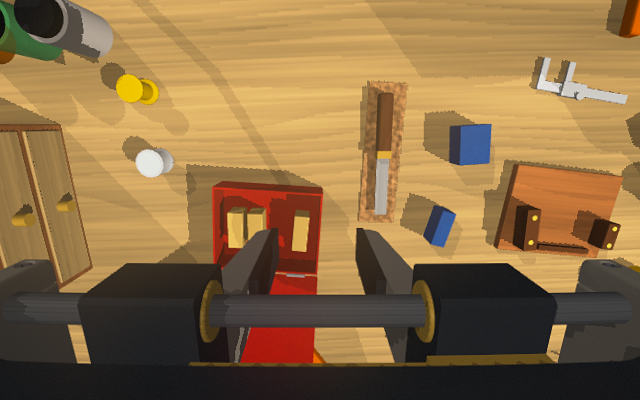

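The blade is back on its mat at (382,155). Blanks are at (236,230), (256,225) and (301,232), the narrow filler at (439,226), and the bed at (560,210). Now I'll measure them.

```bash
python3 - <<'E'
from h import *
import pickle
C=pickle.load(open("C.pkl","rb"))
hs=cv2.cvtColor(C["pixels"],cv2.COLOR_BGR2HSV)
for (u,v) in ((236,232),(236,211),(258,225),(301,235),(301,214)): print((u,v),hs[v,u])
m=cv2.inRange(hs,np.array((14,40,120)),np.array((32,200,255)));m2=np.zeros_like(m);m2[190:272,216:320]=m[190:272,216:320]
for q in cv2.findContours(m2,cv2.RETR_EXTERNAL,cv2.CHAIN_APPROX_NONE)[0]:
    if cv2.contourArea(q)<80: continue
    print(cv2.boundingRect(q),[np.round(v,1) for v in cv2.minAreaRect((world(C,q.reshape(-1,2),.043)*1e3).astype(np.float32))])
print("blue",rects(C,(105,120,40),(125,255,255),.04))
a=C["pixels"];o=np.zeros((540,800,3),np.uint8)
x=cv2.resize(a[175:285,205:330],None,fx=3.6,fy=3.6,interpolation=cv2.INTER_CUBIC);o[:x.shape[0],:x.shape[1]]=x
y=cv2.resize(a[155:260,490:625],None,fx=2.5,fy=2.5,interpolation=cv2.INTER_CUBIC);o[:y.shape[0],455:455+y.shape[1]]=y
z=cv2.resize(a[200:255,415:465],None,fx=4,fy=4,interpolation=cv2.INTER_CUBIC);o[270:270+z.shape[0],455:455+z.shape[1]]=z
cv2.imwrite("pics/crop2.png",o)
E
```

```text
(236, 232) [ 20 158 221]
(236, 211) [ 19 153 128]
(258, 225) [ 20 157 222]
(301, 235) [ 20 156 221]
(301, 214) [ 19 154 106]
(292, 216, 18, 36) [array([ 559.3, -231.1]), array([24.7, 60.7]), np.float64(82.5)]
(227, 209, 39, 39) [array([ 547.4, -317.6]), array([61.9, 66.3]), np.float64(86.5)]
blue [(558.5, -1.9, 58.8, 30.1, -16.6), (425.9, 42.6, 58.9, 46.2, 1.6)]
```

View pics/crop2.png

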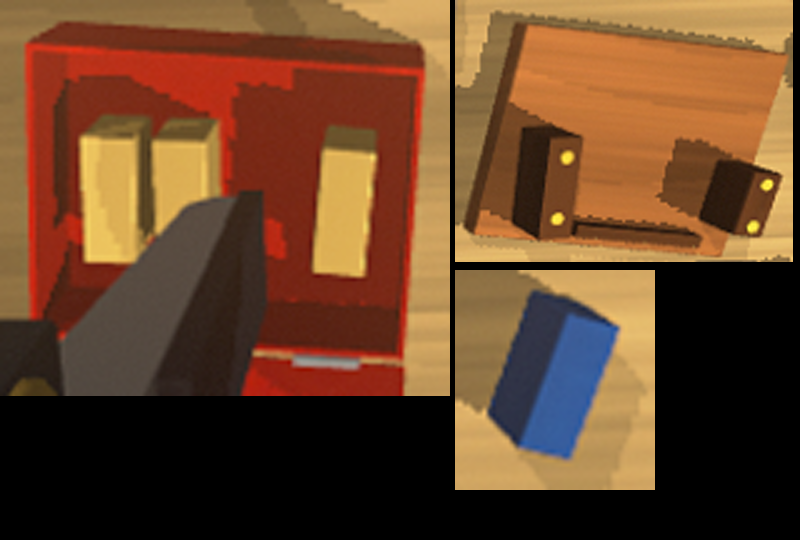

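```bash
python3 - <<'E'
from h import *
import pickle
C=pickle.load(open("C.pkl","rb"))
t=lambda P:np.array(P,float)/3.6+(205,175)-.4
def ang(d): return np.degrees(np.arctan2(d[1],d[0]))
print("b1",world(C,t([(82,137),(139,138),(137,264),(84,262)]),.043).round(4).tolist())
print("b2 near",world(C,t([(153,137),(211,139)]),.043).round(4).tolist())
f=world(C,(np.array([(570,312),(618,327),(573,458),(520,447)])-(455,270))/4+(415,200)-.4,.04);print("filler",f.mean(0),ang(f[3]-f[0]),ang(f[2]-f[1]),f.round(4).tolist())
b=world(C,(np.array([(524,25),(788,52),(718,255),(478,235)])-(455,0))/2.5+(490,155)-.4,.015);print("bed",b.round(4).tolist(),b.mean(0),ang(b[1]-b[0]),ang(b[3]-b[0]),ang(b[2]-b[1]))
i=world(C,t([(32,50),(422,72)]),.054);print("tin front rim",i,ang(i[1]-i[0]))
# square stop top z=.045 (crop 579,135 / 780,178)
s=world(C,(np.array([(742,160),(780,178),(758,237),(722,228)])-(455,0))/2.5+(490,155)-.4,.045);print("sq stop top",s.round(4).tolist())
E
```

```text
b1 [[0.5201, -0.3453], [0.5214, -0.32], [0.581, -0.3265], [0.5793, -0.3507]]
b2 near [[0.5212, -0.3137], [0.523, -0.2881]]
filler [0.56057368 0.00272704] -16.442954621468182 -14.457078185487587 [[0.5288, 0.0006], [0.5357, 0.0206], [0.5918, 0.0061], [0.586, -0.0163]]
bed [[0.4626, 0.1294], [0.4861, 0.3172], [0.6334, 0.2956], [0.6101, 0.1149]] [0.54802511 0.2142814 ] 82.86723803810433 -5.5947240525185045 -8.341299769792682
tin front rim [[ 0.47810313 -0.35909066]
 [ 0.49344012 -0.19398105]] 84.6930403117375
sq stop top [[0.5515, 0.269], [0.5651, 0.2985], [0.6068, 0.2918], [0.5991, 0.2645]]
```

```bash
cat > place.py <<'E'
from h import *
BA=-7.4; BC=np.array([.5478,.2147]); bx=np.array([np.cos(np.radians(BA)),np.sin(np.radians(BA))]); by=np.array([-bx[1],bx[0]])
def bed(x,y,z): return np.r_[BC+bx*x/1e3+by*y/1e3,z]
def pick(x,y,a,zt,op=.717):
    bot.goto([x,y,.14],down(90+a)); bot.set_gripper(op); bot.line_to([x,y,zt],max_speed=.2)
    bot.set_gripper(0,25); g=bot.current_opening()*92; print("grip mm",round(g,1)); bot.line_to([x,y,.15],max_speed=.25); return g
def place(X,Y,lim=5):
    bot.goto(bed(X,Y-7,.10),down(90+BA)); bot.line_to(bed(X,Y-7,.040),max_speed=.2); bot.hold(.2); f0=np.array(bot.current_contact_force())
    bot.line_to(bed(X,Y-7,.0325),max_speed=.05); print("dz force",(bot.current_contact_force()-f0).round(1))
    s,f=force_move(np.r_[by,0],.0015,10,lim); q=bot.current_ee_pos()[:2]-BC
    print("push",s,round(f,1),"bed",(q@bx*1e3).round(1),(q@by*1e3).round(1))
    bot.set_gripper(.75); p=np.array(bot.current_ee_pos()); p[2]=.12; bot.line_to(p,max_speed=.25); print(bot.current_clock())
    return q@by*1e3
E
python3 - <<'E'
from place import *
pick(.5593,-.2311,-7,.020)
place(23.5,53)
E
```

```text
grip mm 59.9
dz force [1.4 1.3 4. ]
push 0.0075 -6.2 bed 25.0 53.1
33.2167
```

```bash
python3 - <<'E'
from place import *
import pickle
pick(.552,-.304,-6,.020); place(23.5,29)
pick(.5505,-.3356,-6,.020); place(23.5,5)
bot.goto([.46,.03,.34],down(178)); bot.hold(.3); c=bot.read_camera("wrist"); save(c,"w3"); pickle.dump(c,open("D.pkl","wb"))
T=bot.read_camera("top"); print("top blue",rects(T,(105,120,40),(125,255,200),.04,60)); print("blue",rects(c,(105,120,40),(125,255,255),.04),rects(T,(60,80,20),(85,255,160),.03,100)[-1])
print(bot.current_clock())
E
```

```text
grip mm 59.8
dz force [1.3 0.8 3.7]
push 0.0075 -5.8 bed 25.1 28.9
42.1833
grip mm 60.3
dz force [1.3 0.6 3.9]
push 0.0075 -5.3 bed 25.1 5.5
51.1917
top blue [(117.3, 701.0, 192.5, 171.1, -28.6)]
blue [(560.5, 2.5, 56.6, 21.6, -16.2), (425.7, 43.1, 57.5, 45.2, 2.5)] (685.0, -96.6, 41.3, 31.3, 89.4)
53.3583
```

View pics/w3.png

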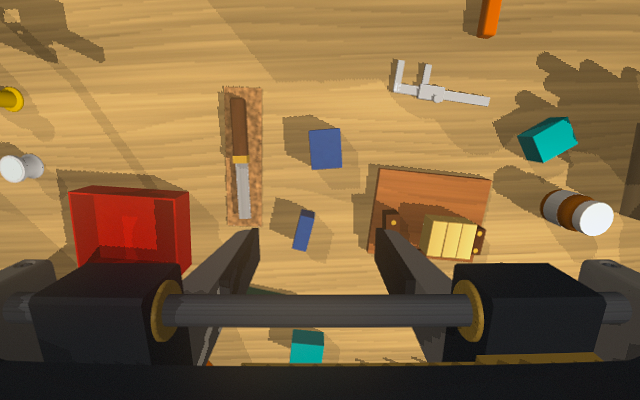

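Three blanks stand tight at (450,238) and the tin is empty. The narrow filler is at (303,230).

```bash
python3 - <<'E'
from place import *
import pickle
pick(.5605,.0025,-16,.017); place(23.5,-19)
bot.goto([.52,-.05,.36],down(0)); bot.hold(.3); c=bot.read_camera("wrist"); save(c,"w4"); pickle.dump(c,open("E.pkl","wb"))
T=bot.read_camera("top"); print(rects(T,(60,80,20),(85,255,160),.03,100)); print(rects(c,(60,80,15),(85,255,200),.03,100));
print(bot.current_clock())
E
```

```text
grip mm 59.9
dz force [1.6 0.5 3.6]
push 0.009000000000000001 -9.3 bed 25.0 -18.3
60.9833
[(21.3, -609.8, 174.7, 169.6, 87.3), (159.7, -785.5, 203.0, 180.9, -5.7), (240.8, -626.0, 68.7, 55.9, -87.6)]
[(428.6, 371.0, 69.0, 45.3, -4.8)]
62.6917
```

View pics/w4.png

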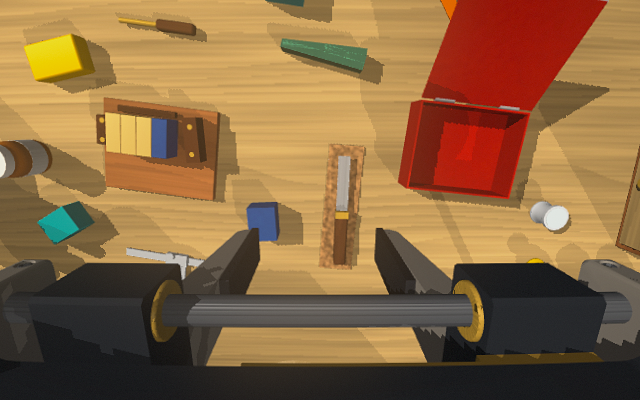

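The row of four stands at (143,133). The wedge is at (325,57), thin end to the left (+y) and thick end at (365,60). I'll measure it with its colour mask.

```bash
python3 - <<'E'
from h import *
import pickle
c=pickle.load(open("E.pkl","rb"));hs=cv2.cvtColor(c["pixels"],cv2.COLOR_BGR2HSV)
for p in ((325,50),(350,57),(350,65),(300,47)): print(p,hs[p[1],p[0]])
o=np.zeros((460,800,3),np.uint8)
x=cv2.resize(c["pixels"][30:80,270:390],None,fx=6.6,fy=6.6,interpolation=cv2.INTER_CUBIC);o[:x.shape[0],:x.shape[1]]=x[:,:800];cv2.imwrite("pics/crop3.png",o[:340])
E
```

```text
(325, 50) [ 58  75 119]
(350, 57) [ 58  74 117]
(350, 65) [ 60  75 119]
(300, 47) [ 59  77 123]
```

View pics/crop3.png

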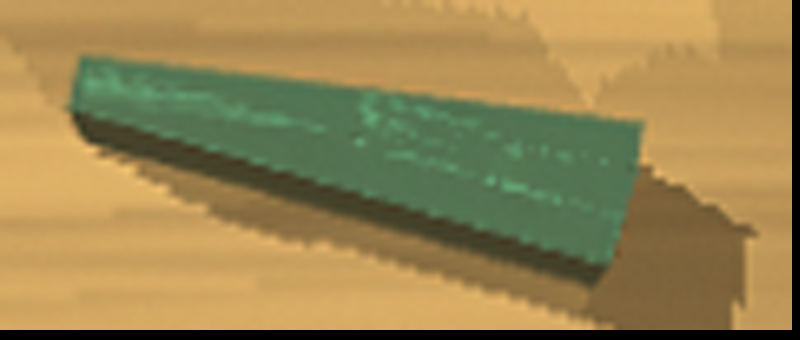

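```bash
cat > wp.py <<'E'
from place import *
import pickle
c=pickle.load(open("E.pkl","rb"))
P=lambda L:world(c,np.array(L,float)/6.6+(270,30)-.4,.03)
a,b,cc,d=P([(80,57),(643,122),(610,265),(73,110)])  # thin slope, thick slope, thick straight, thin straight
e=d-cc; e2=a-b; n=(a+d)/2-(b+cc)/2
A=lambda v:np.degrees(np.arctan2(v[1],v[0]))
print(A(e),A(e2),"axis",A(n),[np.linalg.norm(v).round(4) for v in (e,e2,a-d,b-cc)])
phi=(A(e)+A(e2)-8.75)/2 if A(e2)>A(e) else (A(e)+A(e2)+8.75)/2
u=np.array([np.cos(np.radians(phi)),np.sin(np.radians(phi))]);v=np.array([-u[1],u[0]])
org=(a+b+cc+d)/4 + v*.005 # mean of corner y = (11+11-21-1)/4=0 
org=(a+b+cc+d)/4
print("phi",phi,"org",org,"corner wedge coords",[( (np.array([(q-org)@u,(q-org)@v])*1e3).round(1)).tolist() for q in (a,b,cc,d)])
E
python3 wp.py
```

```text
74.99133855955198 83.98762687139991 axis 79.50775025540078 [np.float64(0.1283), np.float64(0.1293), np.float64(0.0113), np.float64(0.0316)]
phi 75.11448271547594 org [ 0.6988592  -0.06002123] corner wedge coords [[64.5, -0.7], [-63.2, -20.7], [-64.8, 10.8], [63.5, 10.6]]
```

```bash
cat >> wp.py <<'E'
xg=-.012; g=org+u*xg+v*(.011-.0245/2)
bot.goto([*g,.10],down(phi)); bot.set_gripper(.6); bot.line_to([*g,.006]); bot.set_gripper(0,30)
print("width",bot.current_opening()*92); bot.line_to([*g,.12])
bot.goto(bed(-37,-47,.13),down(BA)); bot.hold(.3); w=bot.read_camera("wrist"); save(w,"w5"); pickle.dump(w,open("F.pkl","wb")); print(bot.current_ee_pos(),bot.current_clock())
E
python3 wp.py
```

```text
74.99133855955198 83.98762687139991 axis 79.50775025540078 [np.float64(0.1283), np.float64(0.1293), np.float64(0.0113), np.float64(0.0316)]
phi 75.11448271547594 org [ 0.6988592  -0.06002123] corner wedge coords [[64.5, -0.7], [-63.2, -20.7], [-64.8, 10.8], [63.5, 10.6]]
width 24.909295602027694
[0.50520087 0.17270852 0.12997881] 68.4917
```

View pics/w5.png

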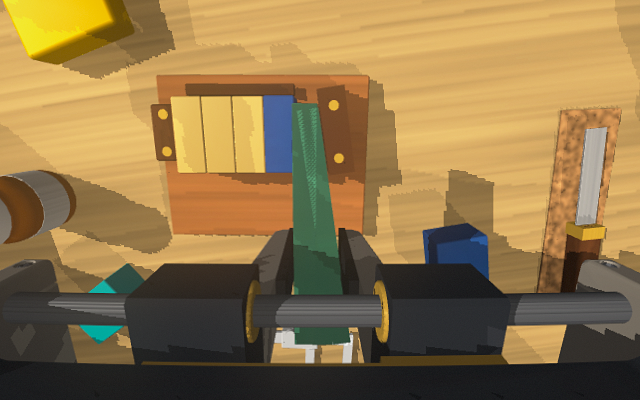

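The wedge hangs straight, with its straight side at px 293 parallel to the tool axis, right above the gap. I'll lower, release and drive.

```bash
python3 - <<'E'
from place import *
import pickle
bot.line_to(bed(-37,-47,.06)); bot.hold(.1); f0=np.array(bot.current_contact_force())
bot.line_to(bed(-37,-47,.022),max_speed=.06); print("down",(bot.current_contact_force()-f0).round(1))
bot.set_gripper(.42); bot.line_to(bed(-37,-47,.10))
bot.set_gripper(0,20); bot.goto(bed(-112,-50,.08),down(BA)); bot.line_to(bed(-112,-50,.024)); bot.hold(.2)
s,f=force_move(np.r_[bx,0],.002,20,8,.04); q=bot.current_ee_pos()[:2]-BC; print(s,f,q@bx*1e3,q@by*1e3,bot.current_clock())
c=bot.read_camera("wrist"); save(c,"w6"); pickle.dump(c,open("G.pkl","wb"))
E
```

```text
down [ 0.  -0.7  0.4]
0.04 -0.520591004282027 -70.54471919729325 -49.68729285210235 77.875
```

View pics/w6.png

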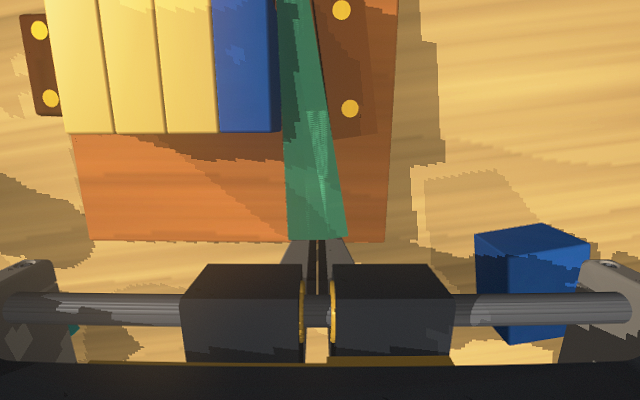

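The wedge sits in the gap with its butt at (318,238), and the closed fingers are behind it. I'll keep driving.

```bash
python3 - <<'E'
from place import *
s,f=force_move(np.r_[bx,0],.001,36,19,.03); q=bot.current_ee_pos()[:2]-BC; print(s,f,q@bx*1e3,q@by*1e3,bot.current_contact_force())
bot.hold(.4); print(bot.current_contact_force()@bx if False else np.dot(bot.current_contact_force()[:2],bx))
p=np.array(bot.current_ee_pos()); bot.line_to(p-np.r_[bx,0]*.03); p=np.array(bot.current_ee_pos()); p[2]=.12; bot.line_to(p)
bot.goto(bed(-90,-10,.33),down(BA)); bot.hold(.5); c=bot.read_camera("wrist"); save(c,"w7"); print(bot.current_clock())
E
```

```text
0.02 -19.60987913745641 -56.50241517720724 -48.39848636358462 [-19.20519598   8.97037975  14.19057345]
-19.839527015022927
85.9167
```

View pics/w7.png

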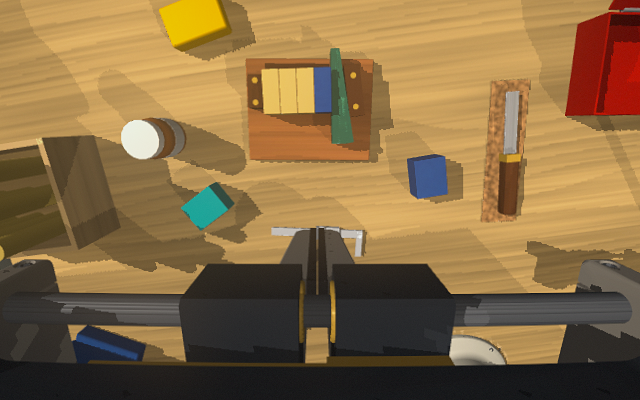

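The row and wedge look tight at (335,95). I'll check seating in an enlarged crop and from the scene camera.

```bash
python3 - <<'E'
from h import *
a=cv2.resize(cv2.imread("pics/w7.png")[40:170,240:390],None,fx=2.7,fy=2.7,interpolation=cv2.INTER_CUBIC)
c=bot.read_camera("scene"); b=cv2.resize(c["pixels"][145:230,320:420],None,fx=3.9,fy=3.9,interpolation=cv2.INTER_CUBIC)
o=np.zeros((360,800,3),np.uint8);o[:a.shape[0],:a.shape[1]]=a[:360];o[:b.shape[0],408:408+b.shape[1]]=b[:360,:392];cv2.imwrite("pics/crop4.png",o)
E
```

```text
(no output)
```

View pics/crop4.png

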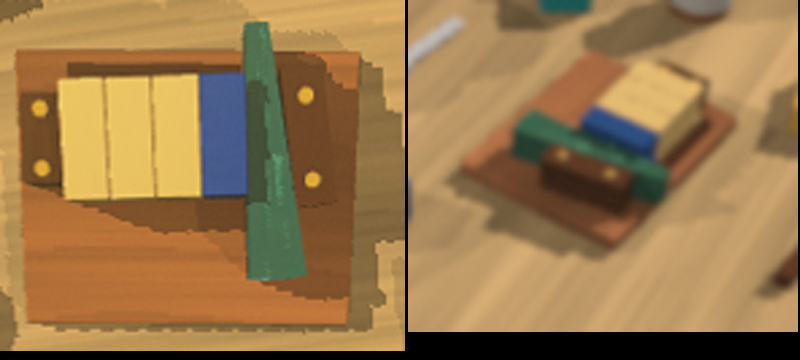

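```bash
python3 - <<'E'
from place import *
bot.goto(bed(-85,-49,.10),down(BA)); bot.line_to(bed(-85,-49,.022)); bot.line_to(bed(-62,-49,.022),max_speed=.06); bot.hold(.2)
s,f=force_move(np.r_[bx,0],.001,30,20,.03); q=bot.current_ee_pos()[:2]-BC; print(s,f,q@bx*1e3,q@by*1e3,bot.current_ee_pos()[2],np.round(bot.current_contact_force(),1))
bot.hold(.3); bot.line_to(bed(-85,-49,.022)); bot.line_to(bed(-85,-49,.12))
bot.goto(bed(-90,-10,.33),down(BA)); bot.hold(.5); c=bot.read_camera("wrist"); save(c,"w8"); print(bot.current_clock())
d=cv2.absdiff(cv2.imread("pics/w7.png"),c["pixels"])[40:170,240:390].max(2); print((d>40).sum())
cv2.imwrite("pics/c5.png",cv2.resize(c["pixels"][30:240,200:540],None,fx=2.3,fy=2.3))
E
```

```text
0.014 -21.71988976084736 -55.59104623247479 -48.87899587438108 0.020721267443928604 [-21.7   4.2  19.2]
94.6917
54
```

View pics/c5.png

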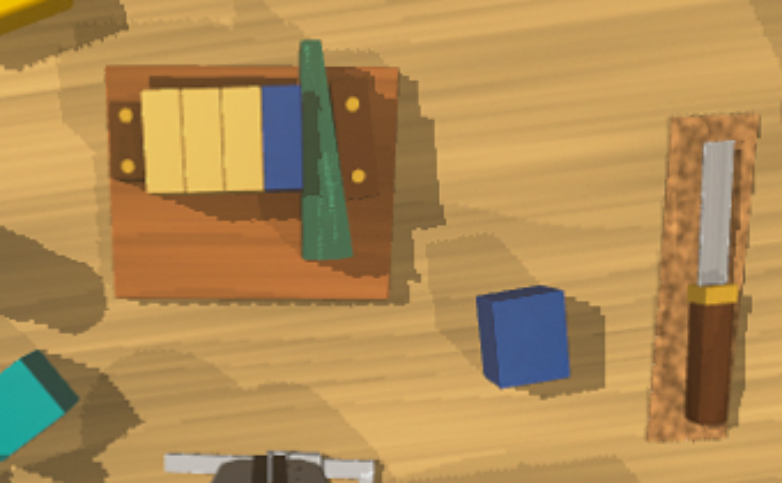

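The row is closed up and the wedge held under a second push of 21 N, moving less than 1 mm. The blade lies along its mat. Handing in.

```bash
python3 -c "
from workcell import bot
print(bot.job_done())"
```

```text
the job is handed in; nothing more can be done
None
```

The job is handed in at about 95 s: I levered the lid right back with the blade, put the blade back on its mat, packed three blanks and the narrow filler, and drove the wedge tight, where it held a second 21 N push (no verdict was returned).

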